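Refit the brake return spring of a banding wheel

ROBOT

A 6-joint arm with a two-finger parallel gripper is mounted at the origin on the work surface. World frame = base frame: x ahead of the robot, y to its left, z up, the work surface at z = 0. Lengths are in m, angles in rad, forces in N, time in s.
With the tool pointing down it reaches from about 0.375 to 0.9 m from the base axis. Payload 3.1 kg.
Tool frame: the origin (TCP) lies at the centre of the arm's flange, where the gripper is bolted on; the fingertips stand robot.tip_extent ahead of it and the grasp point (between the pads) lies 164 mm ahead of it (robot.tip_extent is the distance from the TCP to the fingertips, in m); z points along the fingers, y is the line along which they close (so a half turn about z gives the same grasp; the last joint's range is limited). The gripper opens to 87 mm and grips with 3 to 60 N. Pads are 19 mm wide; open, the fingers measure 117 mm over their backs; the gripper's body (75 mm by 190 mm) begins 51 mm behind the grasp point.
Start: joints at [-0.178, 0.527, 1.433, -0, 1.181, -0.178], TCP at [0.625, 0, 0.405] pointing down, gripper open.
Joint ranges: [-3.08, 3.08], [-0.75, 2.2], [0.22, 2.44], [-1.43, 4.57], [0, 2.65], [-2.85, 2.85]. Speed limits (rad/s): [2.79, 2.79, 3.14, 3.14, 3.14, 3.14].

INTERFACE

Orientations are given as a unit quaternion [x, y, z, w].
In Python, from rig import get_obs, camera, hand_in, cut_out, robot gives the robot as it stands.
- The arm moves only by the tool step_arm, never from a script. Its argument "rows" is a list of rows, each a list of 6 numbers: the shift along the world's x, y, z in m, then the turn, a rotation vector about the world's x, y, z in degrees. A call has 1 to 12 rows; each row shifts and turns the commanded pose from where the row before left it; what a row does not reach is not made up. A row lasts 1/8 s, in which the tool goes at most 62.5 mm and 10.7 degrees, less where a joint would pass 70% of its speed; a pose out of reach is approached as far as the arm can. A call is refused whole if a number of a shift passes 0.0625 or a number of a turn 10.7, either way. A call with a gripper value outside its range is refused whole. "jaw" is the finger opening in m, from 0 to 0.087, set as the call begins (left out, the last holds). The fingers move at their own pace and stop on an object; "squeeze" is the grip in N (left out, the last holds). Time passes only in rows, so rows that do not move let the fingers close. It gives the time, the measured TCP pose, the force, the opening and the grip force at its end, in the units of the state.
- get_obs(): the state, without advancing time (a new reading comes with each control period).
- camera(name): name is "scene" or "side" or "wrist"; returns a dict with "pixels" (480x640x3 uint8, blue, green, red), "depth" (480x640 float32, m along the optical axis (not along the pixel's ray), 0 where there is no reading), "fov_y" (degrees; the focal length in pixels is half the picture's height over the tangent of half this angle, whatever the lens; pixels are square), "cx", "cy" (the principal point, pixels), "k1" (the pictures are not rectified: a ray, as slopes to the right and down, at radius r is drawn at 1 + k1 r^2 times it, then the intrinsics apply), "extrinsics" (4x4, takes a point from camera to world coordinates); the wrist camera has in their place "mount" (4x4, takes a point from camera to tool coordinates, whose origin is the TCP and whose axes are the flange's). Camera axes: x right, y up, looking along -z (the intrinsics and any distortion apply to the point x, -y, -z); pixel columns grow to the right and rows downward; lengths in m; the calibration is good to about 2 mm. A picture is of the moment at which its call begins: read the wrist's pose just before it.
- hand_in(): hands the job in; it is judged then, once.
Trained networks look in the newest picture that a camera, given by its name, has taken for a name from the list of things; names that differ only in an ending like _2 or _b are one class to them, and where a whole thing is asked for, a point or a joint stands for the part that bears it (a point fixed in the world has none). Each returns a list of dicts, best first, with "confidence" (0 to 1); they miss things now and then, are a little off and sometimes report something else, mostly with a low value. They report only what shows in the picture. A call takes as long as a camera call. They do not tell look-alikes from the thing itself.
- cut_out(label, camera): "region" (480x640 bool, what is visible of it) and "extent" ([centre column, centre row, width, height] in pixels, round what is visible of it).
The state is a dict: "time": time; "q": joint angles; "joint_velocities": joint speeds; "joint_torque": joint torques, N m; "position": TCP position; "tool_rot": TCP orientation; "ft_force": force on the tool from outside, world axes, zero at the start; "moment": the same for the moment, N m; "grip_width": finger opening in m; "grip_force": force on a finger pad.
Only numpy, scipy, OpenCV 4.12 (cv2) and the standard library are available. Lean on these libraries where they do the work, as an engineer would, in place of code of your own. Each camera call takes 0.05 s, during which the arm holds its last target. There are 200 camera calls.

TASK

Refit the brake return spring of the potter's banding wheel: drop the pin of its hook fully into the hole of the anchor plate, then stretch the spring and put its eye down over the brake arm's post, under the head, and let go so that the spring stays stretched and draws the arm to its stop. The plate is bolted somewhere along its slots, so feel gently for the hole; do not force the spring or pull it out more than about 6 cm, and leave the bowl, the jar and the brush alone.

Things in the scene. Friction and masses are not known exactly. Their poses are not given: they have to be found in the camera images.
- wheel_base: Grey cast base of a banding wheel, 250 x 270 x 14 mm, fixed; wheel head 150 mm across centred at (70, -130) mm, top at 50 mm. Origin on the table, 11 mm ahead of slot; x level from hole to post, z up. At x = 44 to 132 mm a grey spring rest 40 mm wide, top 28 mm over the table, level with the anchor plate's top.
- slot (a point): Level of the anchor plate's top (28 mm over the table), at the back end of its adjustment. The steel plate reaches 22 mm behind and 30 mm ahead of its hole, is 44 mm wide, 14 mm thick. Its square hole, 9 x 9 mm, right through, is centred on the x line through this point, anywhere from 3 to 19 mm ahead (+x), different each time and not measured. Axes as wheel_base.
- post (a point): Middle of the neck of the upright post on the brake arm's free end, 31.5 mm over the table. Neck 7 mm in diameter, from 25 mm (arm's top) to 37 mm over the table; above it a head 11 mm in diameter, tapered on top, up to 43 mm. With the arm at its stop the post is 181 mm along x from slot. It moves with the arm.
- brake_arm (a joint): Angle of the dark steel brake arm about its upright pivot, 90 mm from the post towards the wheel (-y of the base). 0 = at its stop (shoe off the wheel, post nearest the hole); grows to 0.25 as the post moves away from the hole. Light friction, about 1 N at the post.
- spring: Hook end of the loose tension spring (0.1 kg), lying on the bat, hook over its edge. Origin on the pin's axis, level with the blocks' undersides; x runs to the eye, z up. Black hook block at x = 8 to 34 mm, 14 mm wide (12 at the upper tab), 28 mm high; coil 66 mm long, 16 mm thick; like eye block at 100 to 126 mm; eye at 138 mm. The coil bends up and down at x = 34, z = 8 mm.
- pin (a point): Lower tip of the hook's pin, a steel rod 6 mm in diameter that points straight down, 12 mm below the spring's origin; tip slightly tapered. Fully home it is 12 mm below the plate's top, the block's underside on the plate. Pressing the spring on the wheel with over 35 N counts as forcing it.
- hook_grip (a point): Middle of the hook-end block, 14 mm above its underside: where to grip to place the hook, fingers closing across y of the spring.
- eye_grip (a point): Middle of the eye-end block, 14 mm above its underside: where to grip to stretch the spring, fingers closing across its y. The block's x axis points on to the eye. The block is 28 mm high.
- eye (a point): Centre of the eye, a level steel ring of 16 mm inner and 25 mm outer diameter, 4.6 mm thick, 25 mm beyond eye_grip along x; this point is 2.5 mm above the block's underside.
- stretch (a joint): Extension of the spring in metres, 0 at rest, stop at 0.075. Stiffness 220 N/m (about 11 N at 50 mm). Beyond 0.065 counts as overstretched.
- bat: Plywood bat (work board) 130 x 120 x 18 mm, fixed, on which the spring lies; origin at the centre of its underside.
- bowl: Loose terracotta bowl 110 mm across, 50 mm high; a bystander. Origin under its centre.
- jar: Loose white jar 60 mm across, 80 mm high; a bystander. Origin under its centre.
- brush: Loose brush 180 mm long; a bystander. Origin under its middle.
There are look-alikes about, which are no part of the job. Leave any blue or pink look-alike of the spring alone.

How it is judged:
By the outcome, as a careful person would: the job done as asked, in the order asked, and still so for the second after the job is handed in, with the robot touching nothing.
It also fails if it takes over 61 s, if anything falls off the work surface, if the arm or the gripper's body presses on something with over 40 N, if the wrist force passes 120 N, or if a joint passes its speed limit or range.

## Working session

There is one attempt and no reset: what is moved stays moved. The work goes in short steps, Python scripts to look and compute and a tool call to move; the robot and the scene stay as the last step left them, time stands still between calls to the robot, and variables do not carry over. Pictures are saved under pics/ and viewed, at most 10 in all, crops included, and the job is handed in when it is done.

Besides the shell and the picture viewer there is one more tool, called after "Call:" as name(argument=value, ...), one argument or row to a line, values as JSON. step_arm: Moves the arm, as the interface text tells. Its arguments: {"type":"object","properties":{"rows":{"type":"array"},"jaw":{"type":"number"},"squeeze":{"type":"number"}},"required":["rows"]}

```bash
mkdir -p pics; ls; cat > h.py <<'E'
import numpy as np, cv2, json
from rig import get_obs, camera, hand_in, cut_out, robot
from scipy.spatial.transform import Rotation as R
def T_wc(c,obs):
    if 'extrinsics' in c: return np.array(c['extrinsics'])
    M=np.eye(4); M[:3,:3]=R.from_quat(obs['tool_rot']).as_matrix(); M[:3,3]=obs['position']
    return M@np.array(c['mount'])
def shot(name):
    o=get_obs(); c=camera(name); c['T']=T_wc(c,o); c['f']=240/np.tan(np.radians(c['fov_y'])/2); return c
def K(c): return np.array([[c['f'],0,c['cx']],[0,c['f'],c['cy']],[0,0,1.]])
def rays(c,uv):
    uv=np.asarray(uv,float).reshape(-1,1,2)
    p=cv2.undistortPoints(uv,K(c),np.array([c['k1'],0,0,0,0.]))[:,0]
    d=np.c_[p[:,0],-p[:,1],-np.ones(len(p))]
    return d
def at_depth(c,uv,z):
    P=rays(c,uv)*np.asarray(z).reshape(-1,1)
    return P@c['T'][:3,:3].T+c['T'][:3,3]
def at_z(c,uv,z):
    d=rays(c,uv)@c['T'][:3,:3].T; o=c['T'][:3,3]
    return o+d*((z-o[2])/d[:,2])[:,None]
def region_pts(c,m):
    v,u=np.nonzero(m&(c['depth']>0)); return at_depth(c,np.c_[u,v],c['depth'][v,u])
def proj(c,P):
    p=(np.asarray(P)-c['T'][:3,3])@c['T'][:3,:3]; q=np.c_[p[:,0],-p[:,1],-p[:,2]]
    return cv2.projectPoints(q,np.zeros(3),np.zeros(3),K(c),np.array([c['k1'],0,0,0,0.]))[0][:,0]
E
python3 - <<'E'
from h import *
o=get_obs(); print(o['position'],o['tool_rot'],robot.tip_extent)
for n in ['scene','side','wrist']:
    c=shot(n); cv2.imwrite(f'pics/{n}0.png',c['pixels'])
    print(n,c['f'],c['T'].round(3).tolist())
    for l in ['spring','hook_grip','eye_grip','eye','pin','bat','wheel_base','post','brake_arm','slot','bowl','jar','brush']:
        try:
            for d in cut_out(l,n)[:4]:
                P=region_pts(c,d['region']); print(l,round(d['confidence'],2),[int(x) for x in d['extent']],np.median(P,0).round(3) if len(P) else None, P[:,2].max().round(3) if len(P) else None)
        except Exception as e: print(l,e)
E
```

```text
pics
[6.24665469e-01 1.00332324e-04 4.03777802e-01] [ 7.07107316e-01  7.07105464e-01 -6.02151875e-04 -8.61838743e-04] 0.1822
scene 521.3603637744362 [[0.054, -0.666, 0.744, 1.398], [0.999, 0.037, -0.039, -0.053], [-0.002, 0.745, 0.667, 0.842], [0.0, 0.0, 0.0, 1.0]]
spring 0.94 [478, 352, 50, 63] [0.807 0.292 0.015] 0.029
spring 0.93 [445, 250, 58, 23] [0.53  0.283 0.032] 0.05
spring 0.71 [362, 215, 30, 24] [0.373 0.108 0.016] 0.025
spring 0.38 [462, 246, 14, 15] [0.521 0.327 0.039] 0.05
hook_grip 0.89 [357, 215, 38, 37] [0.377 0.105 0.015] 0.027
hook_grip 0.83 [445, 249, 59, 28] [0.529 0.286 0.032] 0.05
hook_grip 0.8 [476, 352, 46, 61] [0.803 0.291 0.015] 0.029
eye_grip 0.6 [350, 223, 18, 13] [0.413 0.082 0.017] 0.027
eye_grip 0.59 [460, 243, 20, 16] [0.521 0.327 0.036] 0.05
eye_grip 0.55 [492, 371, 20, 24] [0.843 0.303 0.018] 0.029
eye 0.64 [492, 368, 21, 31] [0.841 0.302 0.017] 0.029
eye 0.61 [456, 254, 71, 48] [0.536 0.32  0.019] 0.048
eye 0.52 [464, 242, 15, 11] [0.52  0.332 0.033] 0.05
eye 0.42 [348, 226, 15, 13] [0.413 0.083 0.018] 0.027
pin 0.8 [445, 250, 55, 17] [0.53  0.288 
[... 2574 characters left out ...]
ing 0.67 [68, 112, 134, 110] [0.368 0.108 0.014] 0.025
hook_grip 0.87 [69, 112, 139, 105] [0.369 0.107 0.014] 0.025
eye_grip 0.67 [84, 126, 106, 72] [0.411 0.084 0.016] 0.025
eye 0.82 [111, 140, 49, 47] [0.412 0.084 0.016] 0.025
eye 0.41 [275, 233, 152, 39] [ 0.592 -0.008  0.026] 0.044
pin 0.65 [67, 110, 134, 106] [0.368 0.107 0.014] 0.025
pin 0.57 [289, 287, 251, 208] [ 0.601 -0.047  0.014] 0.319
wheel_base 0.67 [290, 289, 248, 206] [ 0.601 -0.047  0.014] 0.32
post 0.71 [276, 232, 147, 33] [ 0.591 -0.008  0.026] 0.044
brake_arm 0.57 [275, 233, 151, 36] [ 0.59  -0.008  0.026] 0.044
slot 0.91 [289, 288, 247, 211] [ 0.601 -0.047  0.014] 0.319
jar 0.9 [465, 90, 96, 81] [0.746 0.118 0.079] 0.083
```

View pics/scene0.png

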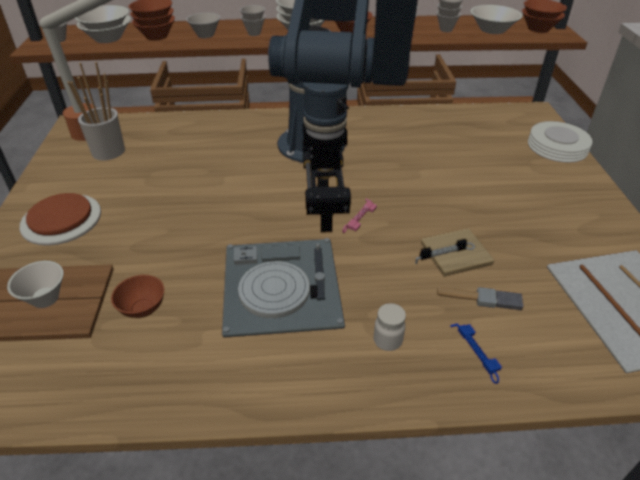

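View pics/wrist0.png

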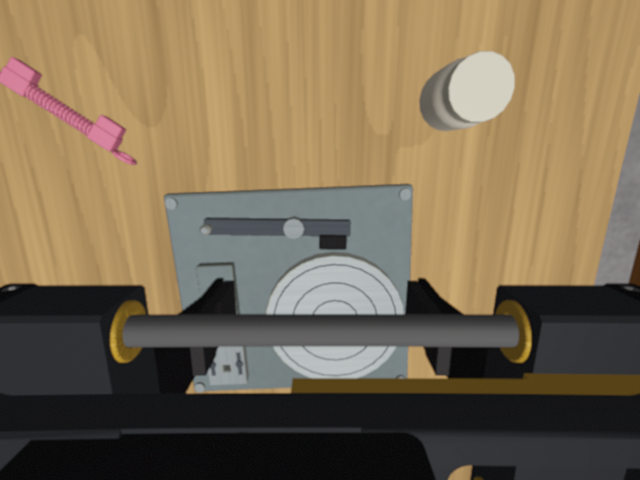

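The candidates for the spring in the scene picture are pink at (360,216), blue at (478,352) and black-blocked steel on the bat at (445,250). I choose the one on the bat, with its hook end to the left at about (418,260). The wrist picture shows the post at (206,229) and the plate at (225,365), so base x is roughly world +y.

Call:
step_arm(
  rows=[
    [-0.035, -0.06, 0, 0, 0, 0],
    [-0.035, -0.06, 0, 0, 0, 0],
    [0, 0, 0, 0, 0, 0],
    [0, 0, 0, 0, 0, 0],
  ],
)

```text
time: 2.6
position: [0.5622, -0.108, 0.405]
tool_rot: [0.707, 0.707, 0.0, 0.0]
ft_force: [-0.7, 0.1, 0.3]
grip_width: 0.0871
grip_force: 0.0
```

```bash
python3 - <<'E'
from h import *
import pickle
o=get_obs(); print(o['position'],o['joint_velocities'].__abs__().max() if hasattr(o['joint_velocities'],'max') else 0)
c=shot('wrist'); pickle.dump(c,open('w1.pkl','wb')); im=c['pixels']
for l in ['post','brake_arm','slot','wheel_base']:
    for d in cut_out(l,'wrist')[:2]: print(l,round(d['confidence'],2),[int(x) for x in d['extent']])
cv2.imwrite('pics/w1.png',cv2.resize(im[60:330,180:470],None,fx=2.2,fy=2.2,interpolation=cv2.INTER_CUBIC))
E
```

```text
[ 0.56216068 -0.10803866  0.40497185] 0.032776982831212186
post 0.61 [335, 125, 155, 38]
brake_arm 0.93 [335, 127, 163, 40]
slot 0.9 [349, 194, 271, 243]
wheel_base 0.71 [349, 194, 275, 241]
```

View pics/w1.png

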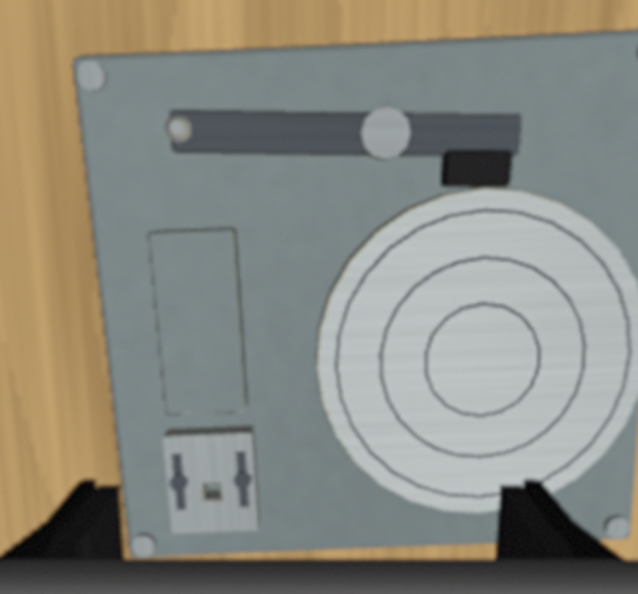

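The crop shows the plate with its hole at crop (212,491), which is full-picture (276,283), and the post head at crop (179,128), full (261,118). I'll take a second, lower view.

Call:
step_arm(
  rows=[
    [-0.01, -0.03, -0.05, 0, 0, 0],
    [-0.01, -0.03, -0.05, 0, 0, 0],
    [0, 0, 0, 0, 0, 0],
    [0, 0, 0, 0, 0, 0],
  ],
)

```text
time: 3.35
position: [0.5428, -0.1674, 0.3053]
tool_rot: [0.707, 0.707, 0.0, 0.0]
ft_force: [-0.2, -0.2, 0.6]
grip_width: 0.0868
grip_force: 0.0
```

```bash
python3 - <<'E'
from h import *
import pickle
c=shot('wrist'); print(get_obs()['position']); pickle.dump(c,open('w2.pkl','wb')); im=c['pixels']
c1=pickle.load(open('w1.pkl','rb'))
H=at_z(c1,[[276.4,283.2]],.028); P=at_z(c1,[[261.4,118.2]],.043)
# plate corners / rest corners in view 1
q=np.array([[164,432],[253,428],[257,528],[170,533],[149,232],[235,228],[247,405],[164,414],[90,75],[143,545]])/2.2+[180,60]
print('w1',H,P,P-H); print(at_z(c1,q[:8],.028).round(4)); print(at_z(c1,q[8:],.016))
print('pred in w2',proj(c,np.r_[H,P]))
u,v=proj(c,H)[0].astype(int)
cv2.imwrite('pics/w2.png',cv2.resize(im[0:300,170:470],None,fx=2,fy=2,interpolation=cv2.INTER_CUBIC))
E
```

```text
[ 0.54302564 -0.16730271  0.30602266]
w1 [[ 0.51428041 -0.17887409  0.028     ]] [[ 0.50814243 -0.00821215  0.043     ]] [[-0.00613797  0.17066194  0.015     ]]
[[ 0.4917 -0.1477  0.028 ]
 [ 0.5355 -0.1457  0.028 ]
 [ 0.5365 -0.1991  0.028 ]
 [ 0.492  -0.2018  0.028 ]
 [ 0.4898 -0.0517  0.028 ]
 [ 0.5293 -0.0499  0.028 ]
 [ 0.5329 -0.1339  0.028 ]
 [ 0.4922 -0.1385  0.028 ]]
[[ 0.46516125  0.01606866  0.016     ]
 [ 0.47502162 -0.21424632  0.016     ]]
pred in w2 [[283.06103205 259.8874867 ]
 [261.99282323  -2.13451859]]
```

View pics/w2.png

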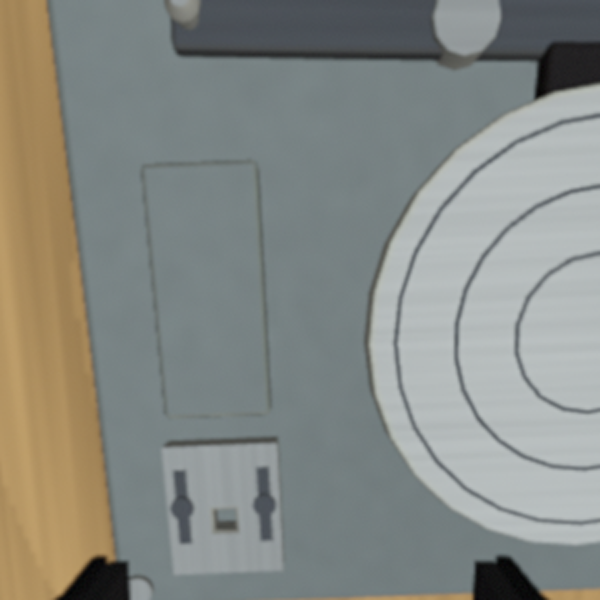

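The second view agrees: the hole is at (282.5,259.5) and I predicted (283,260). The hole is at world (0.514,-0.179) and the base is yawed about 2.3° from +y. Next I look at the spring.

Call:
step_arm(
  rows=[
    [0, 0.06, 0, 0, 0, 0],
    [0, 0.06, 0, 0, 0, 0],
    [0, 0.06, 0, 0, 0, 0],
    [0, 0.06, 0, 0, 0, 0],
    [0, 0.06, 0, 0, 0, 0],
    [0, 0.06, 0, 0, 0, 0],
    [-0.01, 0.06, 0, 0, 0, 0],
    [0, 0, 0, 0, 0, 0],
    [0, 0, 0, 0, 0, 0],
  ],
)

```text
time: 4.53
position: [0.5318, 0.253, 0.3062]
tool_rot: [0.706, 0.708, 0.001, 0.001]
ft_force: [-0.0, 0.2, -0.4]
grip_width: 0.0872
grip_force: 0.0
```

```bash
python3 - <<'E'
from h import *
import pickle
c=shot('wrist'); print(get_obs()['position']); pickle.dump(c,open('w3.pkl','wb')); im=c['pixels']
for l in ['spring','bat','hook_grip','eye_grip','eye','pin']:
    for d in cut_out(l,'wrist')[:3]:
        P=region_pts(c,d['region']); print(l,round(d['confidence'],2),[int(x) for x in d['extent']],np.median(P,0).round(4),P[:,2].max().round(3))
cv2.imwrite('pics/w3.png',cv2.resize(im[80:380,160:480],None,fx=2,fy=2,interpolation=cv2.INTER_CUBIC))
E
```

```text
[0.53209309 0.25203744 0.30593604]
spring 0.86 [310, 192, 65, 191] [0.5253 0.2973 0.0319] 0.048
spring 0.68 [597, 215, 83, 59] [0.7482 0.2813 0.0128] 0.018
bat 0.65 [293, 147, 195, 209] [0.5113 0.3283 0.0174] 0.03
hook_grip 0.97 [598, 214, 83, 58] [0.7483 0.2815 0.0129] 0.018
hook_grip 0.56 [311, 193, 71, 195] [0.5254 0.2973 0.0321] 0.048
eye_grip 0.75 [297, 152, 45, 113] [0.5158 0.3342 0.0341] 0.048
eye_grip 0.62 [309, 190, 69, 194] [0.5251 0.297  0.0318] 0.048
eye_grip 0.48 [623, 205, 16, 13] [0.7692 0.2835 0.0131] 0.016
eye 0.66 [624, 205, 26, 19] [0.7755 0.2845 0.0132] 0.016
eye 0.58 [291, 134, 39, 76] [0.5159 0.3341 0.0437] 0.048
pin 0.84 [595, 214, 82, 58] [0.7487 0.2814 0.0129] 0.018
pin 0.75 [308, 191, 76, 194] [0.526  0.2955 0.0322] 0.048
```

View pics/w3.png

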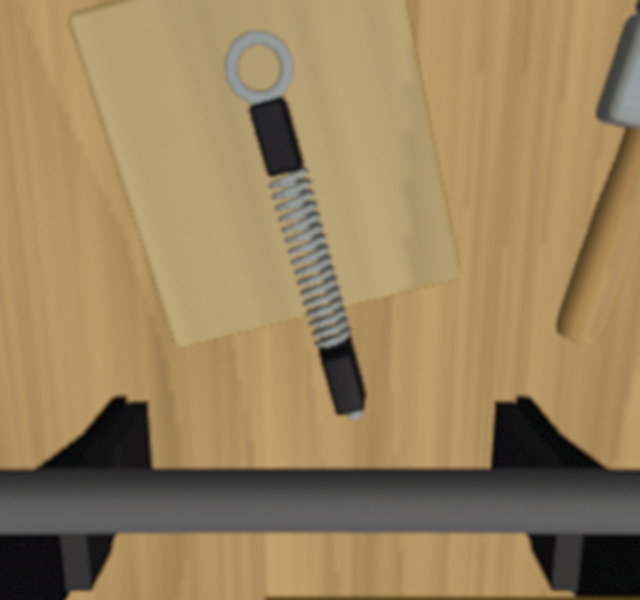

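The picture shows the real spring: steel coil with black blocks. The eye is at crop (259,67), the eye block at (276,137), and the hook block at (342,378), beyond the bat's edge. Now I compute the grasp.

```bash
python3 - <<'E'
from h import *
import pickle
c=pickle.load(open('w3.pkl','rb'))
f=lambda p:np.array(p)/2.+[160,80]
hb=at_z(c,[f([341.5,378])],.046)[0]; eb=at_z(c,[f([276,136])],.046)[0]; ey=at_z(c,[f([259,67])],.0228)[0]
be=at_z(c,[f([180,346]),f([459,274])],.018)
print('hook',hb,'eyeb',eb,'eye',ey,np.linalg.norm(hb-eb)); print(be)
d=(eb-hb)[:2]; print('yaw',np.degrees(np.arctan2(d[1],d[0])))
d2=(ey-hb)[:2]; print('yaw2',np.degrees(np.arctan2(d2[1],d2[0])), np.linalg.norm(d2))
for p in ([341.5,378],[276,136],[130,200],[400,480]):
    u,v=f(p).astype(int); z=np.median(c['depth'][v-2:v+3,u-2:u+3]); print(at_depth(c,[[u,v]],[z]))
s=shot('scene'); print('scene px',proj(s,[hb,eb]))
for u,v in proj(s,[hb,eb]).astype(int): 
    w=s['depth'][v-5:v+6,u-5:u+6]; vv,uu=np.mgrid[v-5:v+6,u-5:u+6]; print(at_depth(s,np.c_[uu.ravel(),vv.ravel()],w.ravel())[:,2].max(), s['pixels'][v,u])
E
```

```text
hook [0.54059042 0.24018632 0.046     ] eyeb [0.51769808 0.32589908 0.046     ] eye [0.51064083 0.34957809 0.0228    ] 0.08871717545479836
[[0.47596574 0.24390329 0.018     ]
 [0.58754012 0.27379673 0.018     ]]
yaw 104.95363006325721
yaw2 105.31139485349428 0.11341754209193088
[[0.54007238 0.23983261 0.04500591]]
[[0.51766318 0.32590071 0.0453984 ]]
[[0.45967607 0.30210825 0.01697565]]
[[0.54184668 0.28466753 0.20880019]]
scene px [[427.11808089 248.73449568]
 [461.62475554 240.66691617]]
0.04927272240967717 [32 41 46]
0.8415626208274841 [32 39 45]
```

Call:
step_arm(
  rows=[
    [0.009, -0.015, 0, 0, 0, 7.5],
    [0, 0, -0.02, 0, 0, 7.6],
    [0, 0, -0.03, 0, 0, 0],
    [0, 0, 0, 0, 0, 0],
    [0, 0, 0, 0, 0, 0],
  ],
  jaw=0.045,
)

```text
time: 5.55
position: [0.5414, 0.2369, 0.2553]
tool_rot: [0.608, 0.794, 0.0, 0.0]
ft_force: [-0.0, -0.2, 0.4]
grip_width: 0.048
grip_force: 0.0
```

```bash
python3 - <<'E'
from h import *
import pickle
o=get_obs();c=shot('wrist'); print(o['position'],R.from_quat(o['tool_rot']).as_matrix().round(4).tolist()); pickle.dump(c,open('w4.pkl','wb')); im=c['pixels']
cv2.imwrite('pics/w4.png',cv2.resize(im[30:430,180:460],None,fx=1.5,fy=1.5,interpolation=cv2.INTER_CUBIC))
E
```

```text
[0.54142964 0.23692948 0.25529469] [[-0.26, 0.9656, 0.0008], [0.9656, 0.26, 0.0002], [-0.0, 0.0008, -1.0]]
```

View pics/w4.png

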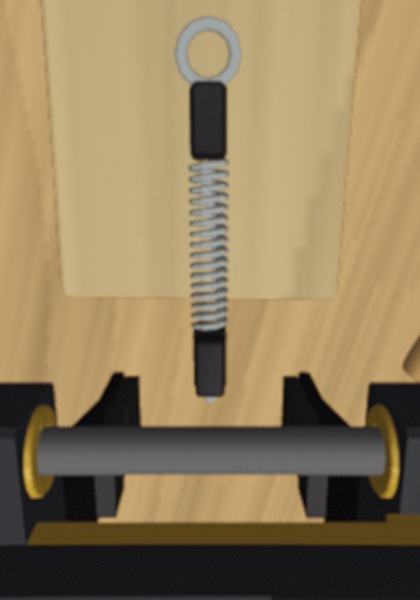

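The spring is aligned with the tool's axis and centred between the fingers at crop column 209. I descend and close.

Call:
step_arm(
  rows=[
    [0, 0, -0.026, 0, 0, 0],
    [0, 0, -0.025, 0, 0, 0],
    [0, 0, 0, 0, 0, 0],
  ],
)

```text
time: 5.98
position: [0.5407, 0.237, 0.2033]
tool_rot: [0.608, 0.794, -0.001, -0.001]
ft_force: [-0.2, -0.0, 0.1]
grip_width: 0.0451
grip_force: 0.0
```

Call:
step_arm(
  rows=[
    [0, 0, 0, 0, 0, 0],
    [0, 0, 0, 0, 0, 0],
    [0, 0, 0, 0, 0, 0],
    [0, 0, 0, 0, 0, 0],
    [0, 0, 0, 0, 0, 0],
  ],
  jaw=0.0,
  squeeze=25,
)

```text
time: 6.6
position: [0.5411, 0.2371, 0.2042]
tool_rot: [0.608, 0.794, 0.0, 0.0]
ft_force: [0.1, -0.8, 2.1]
grip_width: 0.0138
grip_force: 25.0
```

Call:
step_arm(
  rows=[
    [0, 0, 0.03, 0, 0, 0],
    [0, 0, 0.05, 0, 0, 0],
    [0, 0, 0.05, 0, 0, 0],
    [0, 0, 0, 0, 0, 0],
    [0, 0, 0, 0, 0, 0],
  ],
)

```text
time: 7.22
position: [0.5404, 0.2369, 0.3331]
tool_rot: [0.608, 0.794, -0.001, -0.001]
ft_force: [-0.3, 1.1, -1.3]
grip_width: 0.0137
grip_force: 25.0
```

```bash
python3 - <<'E'
from h import *
import pickle
o=get_obs();c=shot('wrist'); print(o['position'],o['grip_width']); pickle.dump(c,open('w5.pkl','wb')); im=c['pixels']
s=shot('side'); pickle.dump(s,open('s5.pkl','wb'))
a=cv2.resize(im[30:430,180:460],None,fx=1.4,fy=1.4)[:560]
b=cv2.resize(s['pixels'][80:240,180:300],None,fx=3.3,fy=3.3)[:560]
h=min(a.shape[0],b.shape[0]); cv2.imwrite('pics/w5.png',np.hstack([a[:h],b[:h]]))
E
```

```text
[0.54037533 0.23689721 0.33305995] 0.013695262668448551
```

View pics/w5.png

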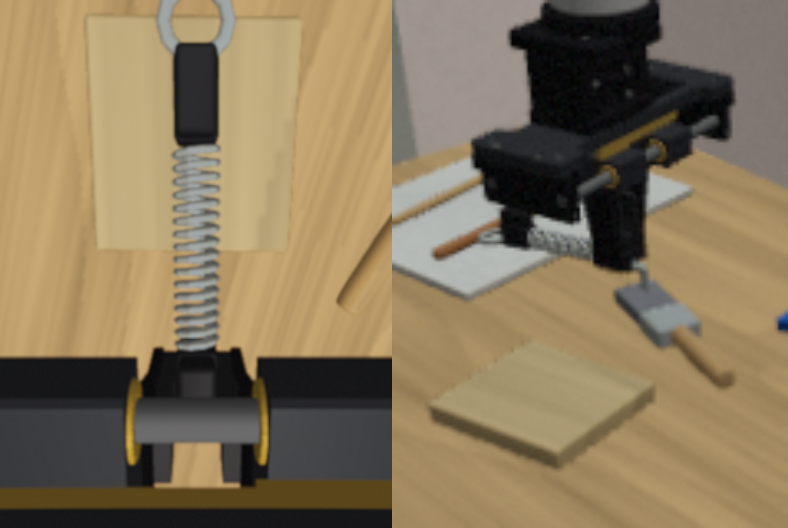

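The spring is held level by the hook block, and the pin can be seen below it in the side view. Next I measure its place in the hand and plan the carry.

```bash
python3 - <<'E'
from h import *
import pickle
c=pickle.load(open('w5.pkl','rb')); o=get_obs(); Rt=R.from_quat(o['tool_rot']).as_matrix(); t=np.array(o['position'])
f=lambda p:np.array(p)/1.4+[180,30]
px=[f([196,43]),f([196,143]),f([176,94]),f([217,94])]
z=c['depth'][97,320]; print('block top world z',at_depth(c,[[320,97]],[z]))
P=at_z(c,px,at_depth(c,[[320,97]],[z])[0,2]); print('block far/near/l/r in tool',((P-t)@Rt).round(4))
# ring: bright grey pixels near top
im=c['pixels']; m=(c['depth']>0); d=c['depth']; print('ring depth', [at_depth(c,[[u,v]],[d[v,u]])[0].round(4).tolist() for u,v in [(320,57),(296,40),(344,40)]])
for d in cut_out('eye','wrist')[:3]: print(d['confidence'],d['extent'])
cv2.imwrite('pics/x.png',im[0:80,270:370])
hsv=cv2.cvtColor(im,cv2.COLOR_BGR2HSV)[0:62,285:355]; g=((hsv[...,1]<45)&(hsv[...,2]>70)).astype(np.uint8)
for r in g[::3]: print(''.join('.#'[x] for x in r))
E
```

```text
block top world z [[0.51608806 0.32490921 0.16976956]]
block far/near/l/r in tool [[ 0.1037  0.0004  0.1621]
 [ 0.0785  0.0004  0.1621]
 [ 0.0912 -0.0051  0.1621]
 [ 0.0912  0.0061  0.1621]]
ring depth [[0.5032, 0.3721, 0.0158], [0.4992, 0.3474, 0.1442], [0.5193, 0.3529, 0.1436]]
0.71 [621.7, 249.9, 33.0, 4.9]
0.58 [318.8, 143.8, 58.7, 260.7]
0.58 [139.2, 352.0, 9.1, 7.0]
......................................................................
......................................................................
......................................................................
......................................................................
......................................................................
.........................####################.........................
...................################################...................
.................####################################.................
..............##########################################..............
...........###############..................###############...........
..........#############........................#############..........
.........###########..............................###########.........
.........#########..................................#########.........
........##########..................................##########........
.......##########....................................##########.......
.......##########....................................##########.......
........##########...................................##########.......
.........#########..................................##########........
.........##########................................##########.........
..........###########............................###########..........
...........#############......................#############...........
```

Call:
step_arm(
  rows=[
    [-0.004, -0.056, 0, 0, 0, -1.8],
    [-0.004, -0.056, 0, 0, 0, -1.8],
    [-0.004, -0.056, 0, 0, 0, -1.8],
    [-0.004, -0.056, 0, 0, 0, -1.8],
    [-0.004, -0.056, 0, 0, 0, -1.8],
    [-0.004, -0.056, 0, 0, 0, -1.8],
    [-0.004, -0.056, 0, 0, 0, -2.0],
    [0, -0.002, -0.044, 0, 0, 0],
    [0, 0, -0.044, 0, 0, 0],
    [0, 0, 0, 0, 0, 0],
    [0, 0, 0, 0, 0, 0],
  ],
)

```text
time: 8.75
position: [0.5133, -0.1569, 0.246]
tool_rot: [0.693, 0.721, 0.0, -0.0]
ft_force: [-0.7, 0.1, 0.1]
grip_width: 0.0135
grip_force: 25.0
```

```bash
python3 - <<'E'
from h import *
import pickle
o=get_obs();c=shot('wrist'); print(o['position'],R.from_quat(o['tool_rot']).as_matrix().round(4).tolist(),o['ft_force']); pickle.dump(c,open('w6.pkl','wb')); im=c['pixels']
s=shot('side'); sc=shot('scene')
a=cv2.resize(im[0:400,170:470],None,fx=1.2,fy=1.2)
b=cv2.resize(s['pixels'][190:300,270:370],None,fx=4.36,fy=4.36)
h=min(a.shape[0],b.shape[0]); cv2.imwrite('pics/w6.png',np.hstack([a[:h],b[:h]]))
E
```

```text
[ 0.51332933 -0.15690156  0.24599622] [[-0.0404, 0.9992, 0.0], [0.9992, 0.0404, 0.0], [0.0, 0.0, -1.0]] [-0.72549113  0.09532287  0.09692081]
```

View pics/w6.png

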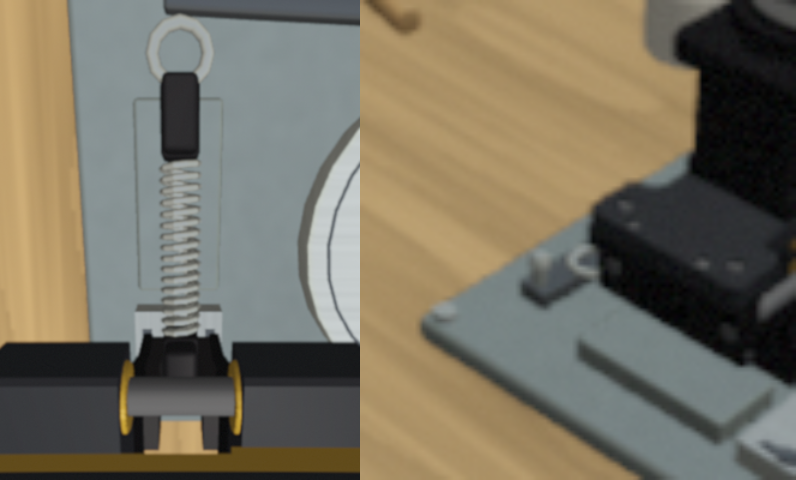

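The spring lies straight over the rest and plate. I go down gently, watching the force.

Call:
step_arm(
  rows=[
    [0, 0, -0.012, 0, 0, 0],
    [0, 0, -0.006, 0, 0, 0],
    [0, 0, 0, 0, 0, 0],
  ],
)

```text
time: 9.28
position: [0.5127, -0.1568, 0.2272]
tool_rot: [0.693, 0.721, -0.0, -0.001]
ft_force: [-0.0, -0.0, -1.1]
grip_width: 0.014
grip_force: 25.0
```

Call:
step_arm(
  rows=[
    [0, 0, -0.0015, 0, 0, 0],
    [0, 0, -0.0015, 0, 0, 0],
    [0, 0, 0, 0, 0, 0],
  ],
)

```text
time: 9.65
position: [0.513, -0.157, 0.2247]
tool_rot: [0.693, 0.721, -0.0, -0.0]
ft_force: [-0.2, -0.3, -1.6]
grip_width: 0.014
grip_force: 25.0
```

Call:
step_arm(
  rows=[
    [0, 0, -0.001, 0, 0, 0],
    [0, 0, -0.001, 0, 0, 0],
    [0, 0, 0, 0, 0, 0],
  ],
)

```text
time: 10.02
position: [0.513, -0.1569, 0.2227]
tool_rot: [0.693, 0.721, -0.0, -0.0]
ft_force: [0.1, -0.3, -0.6]
grip_width: 0.014
grip_force: 25.0
```

Call:
step_arm(
  rows=[
    [0, 0, -0.0015, 0, 0, 0],
    [0, 0, -0.0015, 0, 0, 0],
    [0, 0, 0, 0, 0, 0],
  ],
)

```text
time: 10.4
position: [0.513, -0.1569, 0.2196]
tool_rot: [0.693, 0.721, -0.0, -0.0]
ft_force: [-0.5, -0.1, -0.8]
grip_width: 0.0137
grip_force: 25.0
```

Call:
step_arm(
  rows=[
    [0, 0, -0.0015, 0, 0, 0],
    [0, 0, -0.0015, 0, 0, 0],
    [0, 0, 0, 0, 0, 0],
  ],
)

```text
time: 10.78
position: [0.513, -0.1569, 0.2166]
tool_rot: [0.693, 0.721, 0.0, -0.0]
ft_force: [-0.7, 0.7, -0.5]
grip_width: 0.0139
grip_force: 25.0
```

Call:
step_arm(
  rows=[
    [0, 0, -0.001, 0, 0, 0],
    [0, 0, -0.001, 0, 0, 0],
    [0, 0, 0, 0, 0, 0],
  ],
)

```text
time: 11.15
position: [0.513, -0.1569, 0.2147]
tool_rot: [0.693, 0.721, -0.0, -0.0]
ft_force: [-0.2, -0.1, -0.6]
grip_width: 0.0139
grip_force: 25.0
```

Call:
step_arm(
  rows=[
    [0, 0, -0.0007, 0, 0, 0],
    [0, 0, -0.0007, 0, 0, 0],
    [0, 0, 0, 0, 0, 0],
  ],
)

```text
time: 11.52
position: [0.513, -0.1569, 0.2144]
tool_rot: [0.693, 0.721, 0.0, 0.0]
ft_force: [-1.0, 0.4, 7.2]
grip_width: 0.0136
grip_force: 25.0
```

Call:
step_arm(
  rows=[
    [0, 0, -0.0006, 0, 0, 0],
    [0, 0, 0, 0, 0, 0],
  ],
)

```text
time: 11.78
position: [0.513, -0.1569, 0.2143]
tool_rot: [0.693, 0.721, 0.0, 0.0]
ft_force: [-2.3, 1.9, 12.0]
grip_width: 0.0136
grip_force: 25.0
```

The pin went straight down to 12 mm depth and is seated with a firm stop at z=0.2144. I release and rise.

Call:
step_arm(
  rows=[
    [0, 0, 0.001, 0, 0, 0],
    [0, 0, 0, 0, 0, 0],
    [0, 0, 0, 0, 0, 0],
  ],
  jaw=0.035,
)

```text
time: 12.15
position: [0.513, -0.1569, 0.2135]
tool_rot: [0.693, 0.721, -0.0, -0.0]
ft_force: [0.1, -0.0, -0.1]
grip_width: 0.0323
grip_force: 0.0
```

Call:
step_arm(
  rows=[
    [0, 0, 0.02, 0, 0, 0],
    [0, 0, 0.035, 0, 0, 0],
    [0, 0, 0.03, 0, 0, 0],
    [0, -0.02, 0, 0, 0, 0],
    [0, 0, 0, 0, 0, 0],
    [0, 0, 0, 0, 0, 0],
  ],
)

```text
time: 12.9
position: [0.5125, -0.1771, 0.2974]
tool_rot: [0.693, 0.721, -0.0, -0.002]
ft_force: [-0.4, -0.5, -0.0]
grip_width: 0.0352
grip_force: 0.0
```

```bash
python3 - <<'E'
from h import *
import pickle
o=get_obs();c=shot('wrist'); print(o['position'],o['ft_force']); pickle.dump(c,open('w7.pkl','wb')); im=c['pixels']
cv2.imwrite('pics/w7.png',cv2.resize(im[0:380,190:450],None,fx=1.57,fy=1.57,interpolation=cv2.INTER_CUBIC))
E
```

```text
[ 0.51245014 -0.17706661  0.29736421] [-0.44667457 -0.5340206  -0.03467404]
```

View pics/w7.png

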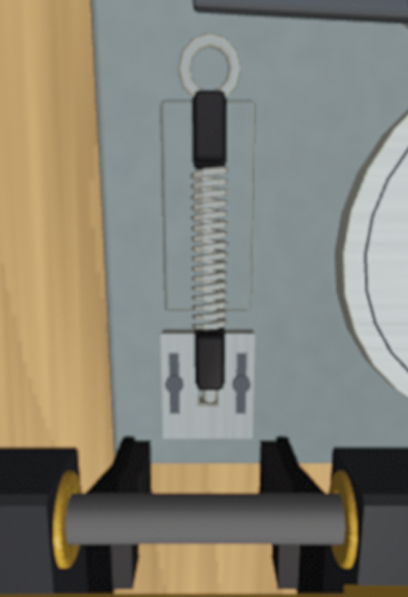

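The picture shows the pin in the hole at crop (208,396) and the spring straight on its rest, with the eye at (209,66) and the eye block at (209,129).

```bash
python3 - <<'E'
from h import *
import pickle
c=pickle.load(open('w7.pkl','rb'))
f=lambda p:np.array(p)/1.57+[190,0]
print('eyeblock',at_z(c,[f([209.5,128])],.056),'eye',at_z(c,[f([209,66])],.0328),'pin',at_z(c,[f([208,397])],.030))
print('ring z',at_depth(c,[f([186,66])],[np.median(c['depth'][39:45,306:311])]))
c=pickle.load(open('w1.pkl','rb')); g=cv2.cvtColor(c['pixels'],cv2.COLOR_BGR2GRAY)[105:132,248:276]
print(g[::2,::2])
# arm axis: post vs pivot
print(at_depth(c,[[261,118],[355.5,120]],[np.median(c['depth'][117:120,260:263]),np.median(c['depth'][117:123,352:358])]))
E
```

```text
eyeblock [[ 0.50954729 -0.06650832  0.056     ]] eye [[ 0.50840266 -0.03995435  0.0328    ]] pin [[ 0.51378777 -0.17921335  0.03      ]]
ring z [[ 0.49916896 -0.0401604   0.03219551]]
[[134 133 133 133 133 133 133 133 132 132 133 133 133 133]
 [134 134 134 133 132 134 134 135 133 133 132 134 134 132]
 [134 134 134 134 130 118 114 114 114 112 113 114 118 118]
 [135 135 135 134 121  84  82  80  78  77  76  77  79  80]
 [133 135 135 135 117 100 112 110  99  85  83  83  83  82]
 [134 135 136 131 113 143 154 146 128 101  84  83  84  84]
 [134 135 136 126 120 158 162 159 144 119  85  86  85  84]
 [134 134 136 129 120 153 161 159 148 121  84  84  84  84]
 [134 134 134 133 123 131 148 148 142 113  81  83  83  83]
 [133 134 133 135 130 111 124 128 116  86  82  82  83  82]
 [132 132 133 134 131  89  89  90  84  82  83  84  84  84]
 [132 133 133 134 132  94  79  81  80  80  80  80  81  80]
 [132 132 133 133 134 124 106 101 100  99 100 100  99  98]
 [133 133 132 133 134 135 135 135 134 134 134 133 133 131]]
[[ 0.50761798 -0.00795632  0.04198805]
 [ 0.59713827 -0.00875298  0.02974413]]
```

Call:
step_arm(
  rows=[
    [-0.001, 0.055, 0, 0, 0, 0],
    [-0.0015, 0.0555, 0, 0, 0, 0],
    [0, 0, -0.037, 0, 0, 0],
    [0, 0, 0, 0, 0, 0],
    [0, 0, 0, 0, 0, 0],
  ],
)

```text
time: 13.58
position: [0.5107, -0.0668, 0.2618]
tool_rot: [0.693, 0.721, -0.0, -0.0]
ft_force: [0.4, 0.1, 0.7]
grip_width: 0.0351
grip_force: 0.0
```

```bash
python3 - <<'E'
from h import *
import pickle
o=get_obs();c=shot('wrist'); print(o['position'],R.from_quat(o['tool_rot']).as_matrix().round(3).tolist()); pickle.dump(c,open('w8.pkl','wb')); im=c['pixels']
print('pred post',proj(c,[[.5085,-.0083,.043],[.5085,-.0083,.025]]),'eye',proj(c,[[.5084,-.04,.0328]]))
u,v=proj(c,[[.5085,-.0083,.043]])[0].astype(int)
# head by height
vv,uu=np.mgrid[v-60:v+61,u-50:u+51]; P=at_depth(c,np.c_[uu.ravel(),vv.ravel()],c['depth'][v-60:v+61,u-50:u+51].ravel())
m=(P[:,2]>.036)&(P[:,2]<.05); Q=P[m]; q=np.c_[uu.ravel(),vv.ravel()][m]
print(len(Q),Q.min(0),Q.max(0),q.min(0),q.max(0),np.median(q,0))
mm=np.zeros((480,640),bool); mm[q[:,1],q[:,0]]=1
for r in mm[v-60:v+61:4,u-50:u+51:3]: print(''.join('.#'[int(x)] for x in r))
E
```

```text
[ 0.51072201 -0.0667928   0.26178966] [[-0.04, 0.999, -0.0], [0.999, 0.04, 0.0], [0.0, -0.0, -1.0]]
pred post [[320.27211823 174.18907931]
 [320.24025425 172.13102132]] eye [[318.0345501  225.20110422]]
286 [ 0.50139081 -0.01260792  0.03799414] [ 0.51180587 -0.00233327  0.04412117] [308 163] [326 181] [317. 172.]
..................................
..................................
..................................
..................................
..................................
..................................
..................................
..................................
..................................
..................................
..................................
..................................
..................................
..............#####...............
.............######...............
.............######...............
..............#####...............
..................................
..................................
..................................
..................................
..................................
..................................
..................................
..................................
..................................
..................................
..................................
..................................
..................................
..................................
```

The post head is at (0.5066,-0.0075) and the eye at (0.5084,-0.040), so the stretch needed is about 34 mm. I grip the eye block.

Call:
step_arm(
  rows=[
    [-0.0012, 0, -0.023, 0, 0, 0],
    [0, 0, -0.023, 0, 0, 0],
    [0, 0, -0.0015, 0, 0, 0],
    [0, 0, 0, 0, 0, 0],
    [0, 0, 0, 0, 0, 0],
  ],
)

```text
time: 14.25
position: [0.5097, -0.0668, 0.2153]
tool_rot: [0.693, 0.721, 0.0, 0.001]
ft_force: [-0.1, -0.1, -0.9]
grip_width: 0.0349
grip_force: 0.0
```

Call:
step_arm(
  rows=[
    [0, 0, 0, 0, 0, 0],
    [0, 0, 0, 0, 0, 0],
    [0, 0, 0, 0, 0, 0],
    [0, 0, 0, 0, 0, 0],
  ],
  jaw=0.0,
  squeeze=35,
)

```text
time: 14.75
position: [0.5093, -0.0664, 0.2144]
tool_rot: [0.693, 0.721, 0.0, 0.0]
ft_force: [-0.6, 0.2, 2.1]
grip_width: 0.0134
grip_force: 35.0
```

Call:
step_arm(
  rows=[
    [0.0002, -0.005, 0.003, 2.33, 0.09, 0],
    [0.0002, -0.005, 0.003, 2.33, 0.09, 0],
    [0.0002, -0.005, 0.003, 2.34, 0.09, 0],
    [0.0002, -0.005, 0.003, 2.34, 0.09, 0],
    [0, 0, 0, 0, 0, 0],
    [0, 0, 0, 0, 0, 0],
  ],
)

```text
time: 15.5
position: [0.5103, -0.0866, 0.2262]
tool_rot: [0.69, 0.719, 0.056, -0.058]
ft_force: [-0.6, -1.6, 0.4]
grip_width: 0.0135
grip_force: 35.0
```

```bash
cat > rel.py <<'E'
from h import *
import pickle
o=get_obs();c=shot('wrist'); pickle.dump(c,open('w9.pkl','wb'))
Rt=R.from_quat(o['tool_rot']).as_matrix(); t=np.array(o['position'])
print(t.round(4),Rt.round(3).tolist(),np.round(o['ft_force'],1))
e=t+Rt@[.025,0.0004,.164+.0195]; print('eye kin',e.round(4),'grip',(t+Rt@[0,0,.164]).round(4))
print('px eye',proj(c,[e]),'px post',proj(c,[[.5066,-.0075,.043]]))
vv,uu=np.mgrid[60:330,260:380]; uv=np.c_[uu.ravel(),vv.ravel()]; P=at_depth(c,uv,c['depth'][60:330,260:380].ravel())
q=(P-t)@Rt  # tool frame
lo=(P[:,2]>.036)
ring=lo&(abs(q[:,2]-(.164+.0195-.0023))<.003)&(q[:,0]>.0128)
print('ring tool',ring.sum(),q[ring].min(0).round(4),q[ring].max(0).round(4),'world',P[ring].min(0).round(4),P[ring].max(0).round(4))
head=lo&(np.hypot(P[:,0]-.5066,P[:,1]+.0075)<.02)&(P[:,2]<.0455)&~ring
if head.sum(): print('head',head.sum(),P[head].min(0).round(4),P[head].max(0).round(4))
E
python3 rel.py
```

```text
[ 0.5103 -0.0866  0.2262] [[-0.04, 0.999, -0.006], [0.986, 0.04, 0.161], [0.161, 0.001, -0.987]] [-0.6 -1.6  0.4]
eye kin [ 0.5087 -0.0325  0.0491] grip [ 0.5094 -0.0603  0.0643]
px eye [[320.80257069 248.27454925]] px post [[318.7110175 197.4324002]]
ring tool 1190 [ 0.0129 -0.0118  0.1784] [0.0388 0.0124 0.1842] world [ 0.4964 -0.0451  0.0467] [ 0.5206 -0.0189  0.0539]
head 344 [ 0.5011 -0.0128  0.0379] [ 0.5119 -0.0021  0.0442]
```

Call:
step_arm(
  rows=[
    [-0.0005, 0.0072, 0.001, -0.4, 0, 0],
    [-0.0005, 0.0072, 0.0005, -0.4, 0, 0],
    [-0.0005, 0.0072, 0.0005, -0.4, 0, 0],
    [-0.0005, 0.0072, 0.0005, -0.4, 0, 0],
    [0, 0, 0, 0, 0, 0],
    [0, 0, 0, 0, 0, 0],
  ],
)

```text
time: 16.3
position: [0.5086, -0.0577, 0.2287]
tool_rot: [0.691, 0.72, 0.046, -0.048]
ft_force: [0.8, -6.6, -2.9]
grip_width: 0.0136
grip_force: 35.0
```

```bash
python3 rel.py; python3 - <<'E'
import pickle,cv2,numpy as np
from h import *
c=pickle.load(open('w9.pkl','rb'))
cv2.imwrite('pics/w9.png',cv2.resize(c['pixels'][100:340,250:390],None,fx=2.4,fy=2.4,interpolation=cv2.INTER_CUBIC))
E
```

```text
[ 0.5086 -0.0577  0.2287] [[-0.041, 0.999, -0.005], [0.99, 0.042, 0.132], [0.132, 0.001, -0.991]] [ 0.8 -6.6 -2.9]
eye kin [ 0.5071 -0.0087  0.0502] grip [ 0.5078 -0.036   0.0662]
px eye [[320.80135371 248.3112568 ]] px post [[319.93394558 243.97440036]]
ring tool 1243 [ 0.0129 -0.0123  0.1783] [0.039  0.0123 0.1842] world [ 0.4943 -0.021   0.0482] [0.5189 0.005  0.0548]
head 338 [ 0.5013 -0.013   0.0364] [ 0.5119 -0.0022  0.0441]
```

The ring is centred over the post head within 1 mm at (0.5066,-0.0075), and the tension is about 7 N. I lower and level it.

Call:
step_arm(
  rows=[
    [-0.0002, 0.004, -0.0024, -1.26, -0.05, 0],
    [-0.0002, 0.004, -0.0024, -1.26, -0.05, 0],
    [-0.0001, 0.004, -0.0024, -1.26, -0.05, 0],
    [0, 0, 0, 0, 0, 0],
  ],
)

```text
time: 16.85
position: [0.508, -0.0454, 0.2215]
tool_rot: [0.692, 0.721, 0.023, -0.024]
ft_force: [1.5, -8.0, -2.0]
grip_width: 0.0136
grip_force: 35.0
```

Call:
step_arm(
  rows=[
    [-0.0002, 0.004, -0.0024, -1.26, -0.05, 0],
    [-0.0002, 0.004, -0.0024, -1.26, -0.05, 0],
    [-0.0001, 0.004, -0.0022, -1.27, -0.05, 0],
    [0, 0, 0, 0, 0, 0],
    [0, 0, 0, 0, 0, 0],
  ],
)

```text
time: 17.48
position: [0.5075, -0.0336, 0.2147]
tool_rot: [0.692, 0.722, 0.001, -0.0]
ft_force: [0.9, -7.5, -1.2]
grip_width: 0.0137
grip_force: 35.0
```

```bash
python3 rel.py
```

```text
[ 0.5075 -0.0336  0.2147] [[-0.042, 0.999, 0.0], [0.999, 0.042, 0.001], [0.001, 0.0, -1.0]] [ 0.9 -7.5 -1.2]
eye kin [ 0.5069 -0.0084  0.0313] grip [ 0.5076 -0.0334  0.0507]
px eye [[320.7908856  248.49799567]] px post [[320.24911085 253.71116211]]
ring tool 11 [ 0.0131 -0.0058  0.1782] [0.0311 0.0068 0.1787] world [ 0.5011 -0.02    0.036 ] [ 0.5139 -0.0023  0.0365]
head 852 [ 0.4943 -0.0261  0.036 ] [ 0.5199 -0.002   0.0455]
```

```bash
python3 - <<'E'
import pickle
from h import *
c=pickle.load(open('w9.pkl','rb'))
vv,uu=np.mgrid[190:310:4,280:362:4]; P=at_depth(c,np.c_[uu.ravel(),vv.ravel()],c['depth'][190:310:4,280:362:4].ravel())[:,2].reshape(uu.shape)
for r in (P*1000).round().astype(int): print(' '.join('%2d'%min(x,99) for x in r))
E
```

```text
13 14 14 13 13 12 14 14 14 13 14 14 12 13 14 14 13 13 13 14 12
14 13 12 14 14 13 14 14 14 15 14 14 14 12 13 14 14 12 14 14 13
13 12 14 14 14 12 14 13 13 13 13 13 12 13 13 13 14 13 14 13 13
13 14 13 14 14 13 14 15 14 14 13 13 13 14 13 12 13 14 14 13 13
15 15 13 13 13 14 13 13 13 13 14 14 13 15 14 13 14 13 13 14 14
13 14 14 14 14 14 13 14 13 12 15 13 13 14 14 14 14 14 13 14 14
14 13 13 13 14 13 13 14 13 13 13 14 13 13 12 12 12 13 13 14 13
14 13 13 13 14 14 13 13 13 14 13 14 13 13 13 13 13 13 14 13 14
14 14 14 12 13 14 14 12 14 30 32 32 13 14 15 13 14 13 14 13 13
14 13 13 13 99 13 14 32 33 34 33 32 32 32 23 22 21 22 19 20 19
14 14 13 13 14 13 32 34 32 32 26 31 34 32 33 25 24 26 26 25 25
13 14 14 13 14 32 31 32 27 25 25 25 25 99 32 33 26 27 25 26 26
14 13 14 15 12 32 33 14 25 25 27 27 25 25 32 33 26 25 25 25 25
13 13 13 13 31 32 31 13 36 40 40 39 26 26 32 32 32 26 26 26 24
14 14 13 13 32 33 30 15 41 42 42 42 39 24 31 33 32 25 26 26 26
14 13 14 12 32 32 32 23 41 43 43 43 41 25 32 32 32 27 26 25 25
14 99 14 13 14 32 32 25 42 41 42 43 40 26 33 33 26 26 26 27 25
13 14 13 14 13 33 34 32 39 42 43 42 39 33 99 33 25 25 25 26 24
12 13 12 14 13 13 32 33 32 31 40 31 32 33 31 14 14 13 13 13 13
12 15 13 13 13 12 14 33 33 32 32 32 32 32 13 12 14 13 14 14 13
12 99 13 14 14 14 12 32 33 33 33 33 33 31 13 13 14 13 15 13 13
13 13 14 13 13 12 13 38 38 39 38 39 39 38 14 13 13 14 13 14 13
13 14 15 33 33 13 14 43 43 44 44 44 44 44 13 13 33 32 14 14 13
14 14 12 38 39 35 34 45 47 46 47 46 47 45 34 35 35 38 38 16 14
15 13 44 43 43 40 40 49 50 51 52 51 51 50 40 40 40 44 44 14 13
14 14 49 49 46 45 44 55 54 56 54 56 54 54 46 46 44 49 48 14 14
15 14 53 54 49 50 50 56 56 56 56 55 55 56 49 50 49 54 53 15 13
14 57 57 57 54 54 53 54 56 56 56 56 55 55 54 53 54 57 57 57 14
62 62 62 59 58 58 58 56 55 57 99 56 54 55 57 58 57 57 60 61 61
99 64 65 62 61 62 57 56 56 55 56 57 55 56 55 62 61 62 65 64 66
```

Call:
step_arm(
  rows=[
    [0.0001, -0.0015, 0, 0, 0, 0],
    [0, -0.0015, 0, 0, 0, 0],
    [0.0001, -0.0015, 0, 0, 0, 0],
    [0, 0, 0, 0, 0, 0],
  ],
)

```text
time: 18.02
position: [0.5077, -0.0382, 0.2148]
tool_rot: [0.692, 0.721, 0.001, -0.0]
ft_force: [0.6, -5.5, 0.1]
grip_width: 0.014
grip_force: 35.0
```

The depth map shows the ring's top at about 33 mm all round the head at about 43 mm, so the eye is down on the neck. I ease it back.

Call:
step_arm(
  rows=[
    [0, -0.0015, 0, 0, 0, 0],
    [0.0001, -0.0015, 0, 0, 0, 0],
    [0, -0.0015, 0, 0, 0, 0],
    [0, 0, 0, 0, 0, 0],
  ],
)

```text
time: 18.52
position: [0.5077, -0.0426, 0.2147]
tool_rot: [0.693, 0.721, 0.001, -0.001]
ft_force: [2.0, -3.4, 0.0]
grip_width: 0.0136
grip_force: 35.0
```

Call:
step_arm(
  rows=[
    [0, -0.0015, 0, 0, 0, 0],
    [0.0001, -0.0015, 0, 0, 0, 0],
    [0, -0.0015, 0, 0, 0, 0],
    [0, 0, 0, 0, 0, 0],
  ],
)

```text
time: 19.02
position: [0.5076, -0.0451, 0.2147]
tool_rot: [0.694, 0.72, 0.002, -0.002]
ft_force: [5.7, 8.5, 1.1]
grip_width: 0.0136
grip_force: 35.1
```

The force has reversed, so the arm is at its stop. I ease forward slightly and release.

Call:
step_arm(
  rows=[
    [0, 0.0015, 0, 0, 0, 0],
    [0, 0, 0, 0, 0, 0],
  ],
)

```text
time: 19.27
position: [0.5077, -0.0446, 0.2147]
tool_rot: [0.693, 0.721, 0.001, -0.002]
ft_force: [3.8, 4.6, 1.0]
grip_width: 0.0136
grip_force: 35.0
```

Call:
step_arm(
  rows=[
    [0, 0, 0, 0, 0, 0],
    [0, 0, 0, 0, 0, 0],
    [0, 0, 0, 0, 0, 0],
  ],
  jaw=0.035,
)

```text
time: 19.65
position: [0.5067, -0.0456, 0.2142]
tool_rot: [0.693, 0.721, 0.0, -0.003]
ft_force: [0.6, -0.2, 0.0]
grip_width: 0.0325
grip_force: 0.0
```

Call:
step_arm(
  rows=[
    [0, 0, 0.015, 0, 0, 0],
    [0, 0, 0.04, 0, 0, 0],
    [0, 0, 0.05, 0, 0, 0],
    [0, -0.06, 0, 0, 0, 0],
    [0, -0.04, 0, 0, 0, 0],
    [0, 0, 0, 0, 0, 0],
    [0, 0, 0, 0, 0, 0],
  ],
)

```text
time: 20.52
position: [0.5069, -0.1452, 0.3199]
tool_rot: [0.693, 0.721, 0.001, -0.002]
ft_force: [-0.7, -0.1, -0.4]
grip_width: 0.035
grip_force: 0.0
```

```bash
python3 - <<'E'
from h import *
o=get_obs();c=shot('wrist'); print(o['position'],o['ft_force']); im=c['pixels']
cv2.imwrite('pics/w10.png',cv2.resize(im[0:340,200:440],None,fx=1.75,fy=1.75,interpolation=cv2.INTER_CUBIC))
E
```

```text
[ 0.50692497 -0.14518757  0.3198866 ] [-0.71202686 -0.07262672 -0.42354636]
```

View pics/w10.png

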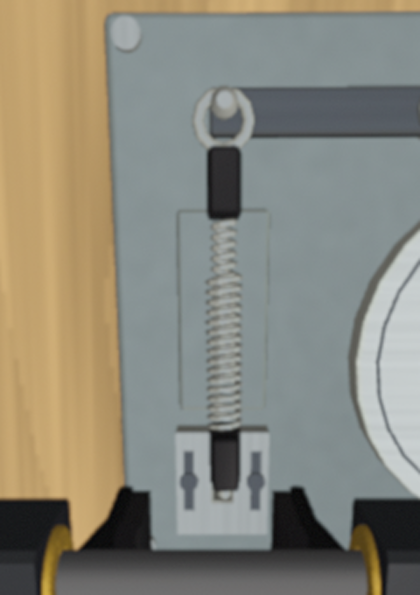

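The picture shows the eye hooked round the post at crop (224,105), the coil stretched, the arm square to the base at its stop, and the pin in the hole at (224,493). I check the heights and then hand in.

```bash
python3 - <<'E'
from h import *
c=shot('wrist')
for n,(u,v) in dict(hook=(225,462),hookrear=(225,480),hookfront=(225,440),eyeb=(224,180),ringL=(199,118),ringR=(249,118),head=(225,101)).items():
    u,v=int(u/1.75+200),int(v/1.75); print(n,at_depth(c,[[u,v]],[np.median(c['depth'][v-1:v+2,u-1:u+2])]).round(4))
E
```

```text
hook [[ 0.5129 -0.1538  0.0556]]
hookrear [[ 0.5132 -0.1618  0.0554]]
hookfront [[ 0.5125 -0.1443  0.0535]]
eyeb [[ 0.5076 -0.0418  0.0565]]
ringL [[ 0.4964 -0.0166  0.0328]]
ringR [[ 0.5167 -0.0158  0.0326]]
head [[ 0.5065 -0.0122  0.0423]]
```

The hook block's top is at 56 mm, so the pin is home. The ring is at 33 mm, under the head at 42 mm.

```bash
python3 -c "
from rig import hand_in; print(hand_in())"
```

```text
the job is handed in; nothing more can be done
None
```

The spring is refitted and the job is handed in: the pin is fully home in the plate's hole, the eye sits on the post under the head, and the spring is stretched about 3 cm, holding the brake arm at its stop.

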